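# Transfer a graded row of stones to the stone box in the same order

## Task

Move the four rose-quartz stones from the row of porcelain dishes into the smoked-acrylic stone box, one to a compartment and in the same left-to-right order as they lie in the dishes, as seen from the robot, so that the box still matches the grading list. Set each one down gently on the compartment floor, the same way up as it is now (the point standing); do not drop any.

Things in the scene. Friction and masses are not known exactly. Their poses are not given: they have to be found in the camera images.
- point_mid (a point): Upright six-sided rose-quartz crystal point: hexagonal column 24 mm across flats, vertical sides up to 34 mm, then a six-sided peak, 50 mm high in all. Stands on its flat base. This point is on its axis, 25 mm above its base; z up along the axis, x square to one pair of flats. About 35 to 65 g.
- tumble_mid (a point): Tumbled rose-quartz pebble, rounded all over: 26 mm (x) by 38 mm (y) by 24 mm high, resting on a worn flat. Its sides are widest from 5 to 18 mm above its base. This point is at its centre, 12 mm above its base; z up. About 35 to 65 g.
- cabochon_mid (a point): Round rose-quartz cabochon: 30 mm diameter with a vertical edge up to 14 mm above its flat back, domed above, 25 mm high. Lies dome up. This point is on its axis, 12.5 mm above its base; z up. About 35 to 65 g.
- octagon_mid (a point): Flat-backed octagonal step-cut piece of rose quartz: 34 mm across flats, vertical edge up to 16 mm above its base, then stepped facets in to a small flat table 24 mm up. This point is on its axis, 12 mm above its base; z up, x square to one pair of flats. About 35 to 65 g.
- dish_point: Shallow round white porcelain dish in the rack, the one the point lies in at the start (all four dishes are alike; fixed in the rack): 54 mm across the rim, 8 mm high, inner floor 4 mm above the origin. Origin: centre of its underside, which is 10 mm above the desk; axes parallel to the rack's.
- dish_tumble: Shallow round white porcelain dish in the rack, the one the tumble lies in at the start (all four dishes are alike; fixed in the rack): 54 mm across the rim, 8 mm high, inner floor 4 mm above the origin. Origin: centre of its underside, which is 10 mm above the desk; axes parallel to the rack's.
- dish_cabochon: Shallow round white porcelain dish in the rack, the one the cabochon lies in at the start (all four dishes are alike; fixed in the rack): 54 mm across the rim, 8 mm high, inner floor 4 mm above the origin. Origin: centre of its underside, which is 10 mm above the desk; axes parallel to the rack's.
- dish_octagon: Shallow round white porcelain dish in the rack, the one the octagon lies in at the start (all four dishes are alike; fixed in the rack): 54 mm across the rim, 8 mm high, inner floor 4 mm above the origin. Origin: centre of its underside, which is 10 mm above the desk; axes parallel to the rack's.
- rack: Low teak rack with a cork floor that carries the row of four dishes; fixed. 78 mm (x) by 250 mm (y), floor 10 mm high, lip 13 mm high. Origin: centre of its underside on the desk; the row runs along y, dish centres at y = +90, +30, -30 and -90 mm, +y being the left end as seen from the robot; x points away from the robot.
- stone_box: Open smoked-acrylic stone box with a dark foam floor and four compartments in a row; fixed. 92 mm (x) by 236 mm (y), 22 mm high over all, walls 4 mm, floor 4 mm above the origin. Each compartment is 84 mm (x) by 54 mm (y) inside and 18 mm deep; their centres are at x = 0, y = +87, +29, -29 and -87 mm. Origin: centre of its underside on the desk; +y is the left end as seen from the robot, x points away from the robot.
There are look-alikes about, which are no part of the job. What is shaped like the part that bears octagon_mid but purple is not meant. What is shaped like the part that bears tumble_mid but yellow is not meant.

How it is judged:
By the outcome, as a careful person would: the job done as asked, in the order asked, and still so for the second after the job is handed in, with the robot touching nothing.
It also fails if it takes over 90 s, if anything falls off the work surface, if the arm or the gripper's body presses on something with over 40 N, if the wrist force passes 120 N, or if a joint passes its speed limit or range.

## Robot

A 6-joint arm with a two-finger parallel gripper is mounted at the origin on the work surface. World frame = base frame: x ahead of the robot, y to its left, z up, the work surface at z = 0. Lengths are in m, angles in degrees, forces in N, time in s.
With the tool pointing down it reaches from about 0.35 to 0.875 m from the base axis. Payload 4.2 kg.
Tool frame: the origin (TCP) lies on the centre line of the jaws, within the pads' length; the fingertips stand 19 mm ahead of it and the grasp point (between the pads) is the TCP; z points along the fingers, y is the line along which they close (so a half turn about z gives the same grasp; the last joint's range is limited). The gripper opens to 87 mm and grips with 3 to 60 N. Pads are 19 mm wide; open, the fingers measure 117 mm over their backs; the gripper's body (75 mm by 190 mm) begins 51 mm behind the grasp point.
Start: joints at [-50.157, 22.042, 0.453, 0, -68.411, -14.817], TCP at [0.264, -0.566, 0.242] pointing down, gripper open.
Joint ranges: [-179.83, 179.83], [-69.29, 118.12], [-61.27, 80.66], [-181.25, 117.63], [-171.15, -9.14], [-177.46, 177.46]. Speed limits (degrees/s): [159.86, 159.86, 180, 180, 180, 180].

## Interface

Orientations are given as a 3x3 rotation matrix whose columns are the frame's x, y, z axes.
In Python, from station import sense, capture, finish_job, search_frame, masks_of gives the robot as it stands.
- The arm moves only by the tool drive_tool, never from a script. Its argument "rows" is a list of rows, each a list of 7 numbers: the opening in per cent of the stroke, from 0 (shut) to 100 (fully open), then the shift along the world's x, y, z in mm, then the turn, a rotation vector about the world's x, y, z in rad. In form: [[fingers, dx, dy, dz, wx, wy, wz], ...]. A call has 1 to 5 rows; each row shifts and turns the commanded pose from where the row before left it; what a row does not reach is not made up. A row lasts 1/12 s, in which the tool goes at most 41.7 mm and 7.16 degrees, less where a joint would pass 70% of its speed; a pose out of reach is approached as far as the arm can. A call is refused whole if a number of a shift passes 41.7 or a number of a turn 0.125, either way. A call with a gripper value outside its range is refused whole. The fingers move at their own pace and stop on an object; the grip force is fixed at half the most. Time passes only in rows, so rows that do not move let the fingers close. It gives the time, the measured TCP pose, the force, the opening and the grip force at its end, in the units of the state.
- sense(): the state, without advancing time (a new reading comes with each control period).
- capture(name): name is "scene" or "top"; returns a dict with "frame" (384x512x3 uint8, red, green, blue), "z_map" (384x512 float32, m along the optical axis (not along the pixel's ray), 0 where there is no reading), "fx", "fy", "cx", "cy" (pixels), "R" (3x3) and "t" (3): a world point X has camera coordinates R X + t. Camera axes: x right, y down, z forward; pixel columns grow to the right and rows downward; lengths in m; the calibration is good to about 2 mm. A picture is of the moment at which its call begins.
- finish_job(): hands the job in; it is judged then, once.
Trained networks look in a picture, given as the dict that the camera call returned (one of the last four; its "shot" number tells which), for a name from the list of things; names that differ only in an ending like _2 or _b are one class to them, and where a whole thing is asked for, a point or a joint stands for the part that bears it (a point fixed in the world has none). Each returns a list of dicts, best first, with "p" (0 to 1); they miss things now and then, are a little off and sometimes report something else, mostly with a low value. They report only what shows in the picture. A call takes as long as a camera call. They do not tell look-alikes from the thing itself.
- search_frame(label, picture): "xy" ([column, row] in pixels, amid what is visible of it).
- masks_of(label, picture): "region" (384x512 bool, what is visible of it) and "xy" ([column, row] in pixels, amid what is visible of it).
The state is a dict: "time_s": time; "joints": joint angles; "joint_velocities": joint speeds; "effort": joint torques, N m; "tcp_pos": TCP position; "ee_rot": TCP orientation; "wrist_force": force on the tool from outside, world axes, zero at the start; "moment": the same for the moment, N m; "gripper_width": opening from 0.0 (shut) to 1.0 (fully open); "gripper_force": force on a finger pad.
Only numpy, scipy, OpenCV 4.12 (cv2) and the standard library are available. Lean on these libraries where they do the work, as an engineer would, in place of code of your own. Each camera call takes 0.05 s, during which the arm holds its last target. There are 200 camera calls.

## Working session

There is one attempt and no reset: what is moved stays moved. The work goes in short steps, Python scripts to look and compute and a tool call to move; the robot and the scene stay as the last step left them, time stands still between calls to the robot, and variables do not carry over. Pictures are saved under pics/ and viewed, at most 14 in all, crops included, and the job is handed in when it is done.

Besides the shell and the picture viewer there is one more tool, called after "Request:" by a JSON object that holds its "api" and its "payload", one argument or row to a line. drive_tool: Moves the arm, as the interface text tells. Its arguments: {"type":"object","properties":{"rows":{"type":"array"}},"required":["rows"]}

```bash
ls; mkdir -p pics; python3 - <<'E'
from station import *
import cv2,numpy as np
for n in("scene","top"):
    c=capture(n); cv2.imwrite(f"pics/{n}0.png",c["frame"][...,::-1]); np.savez(f"{n}0.npz",**{k:v for k,v in c.items()})
    print(n,c["fx"],c["cx"],c["cy"],np.round(c["R"],3).tolist(),np.round(c["t"],3),c["shot"])
    for l in("point_mid","tumble_mid","cabochon_mid","octagon_mid","rack","stone_box","dish_point"):
        for d in masks_of(l,c):
            m=d["region"]&(c["z_map"]>0); v,u=np.nonzero(m); z=c["z_map"][m]
            P=(np.c_[(u-c["cx"])/c["fx"]*z,(v-c["cy"])/c["fy"]*z,z]-c["t"])@c["R"]
            print(l,round(d["p"],2),np.round(d["xy"]),m.sum(),np.round(np.percentile(P,[2,50,98],axis=0)*1000).tolist() if len(P) else None, c["frame"][m].mean(0).round())
E
```

```text
pics
scene 441.2626954392594 258.4515130791409 195.7862622905107 [[0.676, 0.737, -0.0], [0.45, -0.413, -0.792], [-0.584, 0.535, -0.61]] [-0.391 -0.232  1.09 ] 1
point_mid 0.9 [282. 212.] 422 [[626.0, -11.0, 15.0], [641.0, -5.0, 40.0], [648.0, 10.0, 60.0]] [102.  73.  72.]
tumble_mid 0.77 [367. 236.] 330 [[736.0, 57.0, 4.0], [749.0, 68.0, 19.0], [758.0, 86.0, 24.0]] [128. 109.  15.]
tumble_mid 0.54 [304. 201.] 305 [[621.0, 40.0, 16.0], [636.0, 52.0, 32.0], [643.0, 74.0, 38.0]] [124.  89.  89.]
cabochon_mid 0.72 [329. 185.] 246 [[619.0, 106.0, 16.0], [633.0, 113.0, 31.0], [642.0, 128.0, 39.0]] [117.  83.  83.]
octagon_mid 0.81 [217. 282.] 544 [[644.0, -169.0, 0.0], [662.0, -156.0, 18.0], [672.0, -138.0, 24.0]] [75. 44. 85.]
octagon_mid 0.68 [254. 236.] 488 [[626.0, -76.0, 13.0], [645.0, -65.0, 31.0], [656.0, -45.0, 38.0]] [122.  86.  87.]
rack 0.92 [285. 232.] 2944 [[590.0, -95.0, 0.0], [655.0, -10.0, 10.0], [676.0, 151.0, 14.0]] [102.  74.  50.]
stone_box 0.57 [210. 181.] 5087 [[410.0, -122.0, -0.0], [460.0, -15.0, 7.0], [516.0, 112.0, 22.0]] [49. 39. 31.]
dish_point 0.56 [275. 224.] 
[... 912 characters left out ...]
 [197. 142. 144.]
octagon_mid 0.68 [336. 159.] 288 [[638.0, -167.0, 6.0], [653.0, -151.0, 22.0], [669.0, -136.0, 27.0]] [112.  53. 130.]
octagon_mid 0.54 [188. 178.] 391 [[602.0, 96.0, 12.0], [624.0, 119.0, 16.0], [650.0, 143.0, 20.0]] [188. 177. 169.]
octagon_mid 0.38 [224. 175.] 342 [[606.0, 35.0, 12.0], [622.0, 60.0, 16.0], [653.0, 83.0, 20.0]] [187. 176. 169.]
rack 0.77 [239. 173.] 3270 [[590.0, -93.0, 2.0], [631.0, 26.0, 11.0], [675.0, 151.0, 18.0]] [170. 120.  77.]
stone_box 0.71 [254. 263.] 6616 [[413.0, -118.0, 1.0], [460.0, -5.0, 5.0], [510.0, 109.0, 24.0]] [52. 47. 45.]
dish_point 0.92 [254. 176.] 418 [[610.0, -24.0, 11.0], [630.0, -2.0, 15.0], [656.0, 22.0, 20.0]] [189. 179. 172.]
```

```bash
python3 - <<'E'
import cv2
a=cv2.imread("pics/top0.png")[80:330,120:400]; cv2.imwrite("pics/a.png",cv2.resize(a,None,fx=2.4,fy=2.4,interpolation=2))
a=cv2.imread("pics/scene0.png"); cv2.imwrite("pics/b.png",cv2.resize(a,None,fx=1.5,fy=1.5,interpolation=2))
E
```

```text
(no output)
```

View pics/a.png

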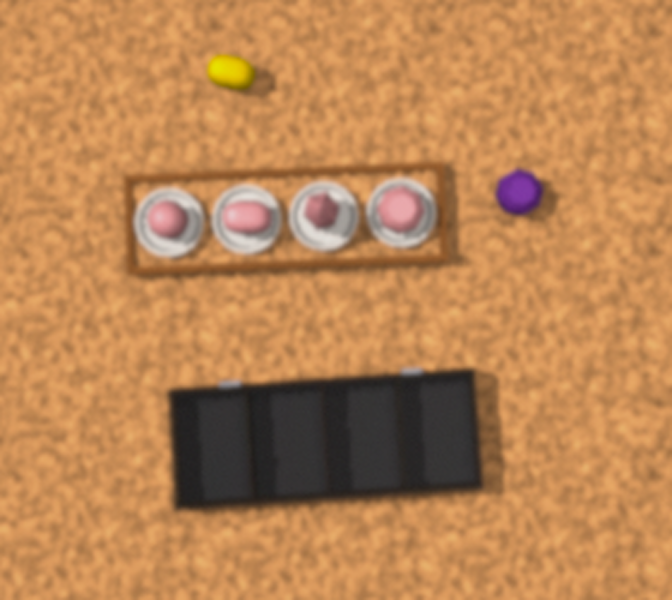

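View pics/b.png

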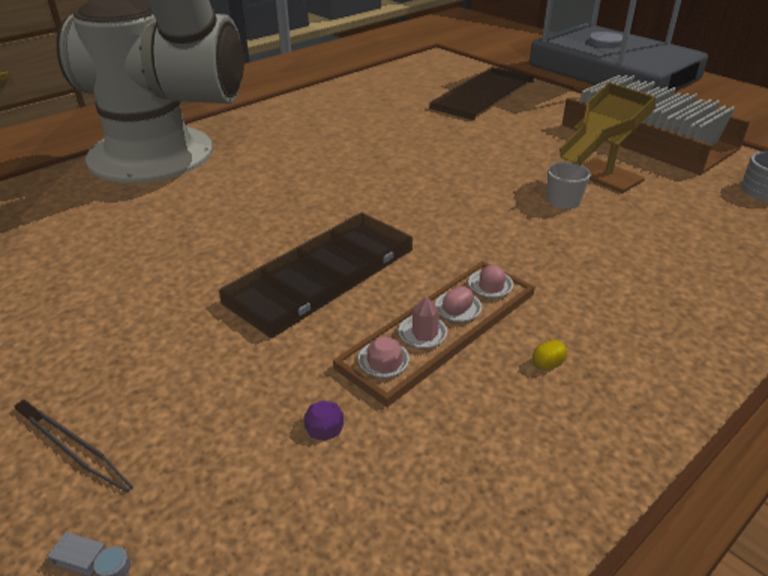

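The stones lie, left to right (picture a), as cabochon (168,218), tumble (246,216), point (322,210) and octagon (401,209). The yellow and purple look-alikes are outside the rack, and the box is at (327,440), empty. Next I fit the models to the silhouettes for exact poses.

```bash
cat > fit.py <<'E'
import numpy as np,cv2
from scipy.optimize import minimize
def ngon(n,af,z,ph=0.5): 
    a=(np.arange(n)+ph)*2*np.pi/n; r=af/2/np.cos(np.pi/n); return np.c_[r*np.cos(a),r*np.sin(a),np.full(n,z)]
def ell(a,b,z): t=np.linspace(0,2*np.pi,40); return np.c_[a*np.cos(t),b*np.sin(t),0*t+z]
M={"point_mid":np.r_[ngon(6,24,0),ngon(6,24,34),[[0,0,50]]],
"tumble_mid":np.r_[ell(9,14,0),ell(13,19,5),ell(13,19,18),ell(9,14,23.5)],
"cabochon_mid":np.r_[ell(15,15,0),ell(15,15,14),ell(12,12,20),ell(5,5,25)],
"octagon_mid":np.r_[ngon(8,34,0),ngon(8,34,16),ngon(8,22,24)],
"stone_box":np.array([[x,y,z] for x in(-46,46) for y in(-118,118) for z in(0,22)],float)}
S=4
def proj(c,P):
    q=P@c["R"].T+c["t"]; return np.c_[c["fx"]*q[:,0]/q[:,2]+c["cx"],c["fy"]*q[:,1]/q[:,2]+c["cy"]]
def colmask(c,box):
    f=c["frame"].astype(int); r,g,b=f[...,0],f[...,1],f[...,2]
    if box: return ((f.max(2)<95)&(r-b<28)).astype(np.uint8)
    return ((r>1.17*g)&(abs(g-b)<0.13*g)&(r>50)).astype(np.uint8)
def fit(l,cams,x0,base):
    box=l=="stone_box"; T=[]
    for c in cams:
        u=proj(c,np.array([[x0[0],x0[1],base+12]])/1000)[0]; h=110 if box else 26
        o=np.maximum((u-h).astype(int),0); m=colmask(c,box)[o[1]:o[1]+2*h,o[0]:o[0]+2*h]
        n,lab,st,_=cv2.connectedComponentsWithStats(m)
        k=lab[int(u[1]-o[1]),int(u[0]-o[0])] or 1+st[1:,4].argmax(); m=(lab==k).astype(np.float32)
        m=(cv2.resize(m,None,fx=S,fy=S,interpolation=1)>.5).astype(np.uint8); T.append((c,o,m))
    def cost(p):
        cs,s=np.cos(p[2]/57.3),np.sin(p[2]/57.3); P=M[l]@np.array([[cs,s,0],[-s,cs,0],[0,0,1]])+[p[0],p[1],base]
        e=0
        for c,o,m in T:
            uv=(proj(c,P/1000)-o+.5)*S-.5; im=np.zeros_like(m)
            cv2.fillConvexPoly(im,cv2.convexHull(np.round(uv*16).astype(np.int32)),1,shift=4)
            e+=1-(im&m).sum()/(im|m).sum()
        return e/len(T)
    best=min((minimize(cost,[x0[0],x0[1],a],method="Nelder-Mead",options=dict(initial_simplex=[[x0[0],x0[1],a],[x0[0]+4,x0[1],a],[x0[0],x0[1]+4,a],[x0[0],x0[1],a+8]])) for a in x0[2]),key=lambda r:r.fun)
    return best.x.round(1),round(best.fun,3)
E
python3 - <<'E'
from fit import *
t,s=[dict(np.load(f"{n}0.npz")) for n in("top","scene")]
for l,x in dict(cabochon_mid=(626,118,[0]),tumble_mid=(630,58,[-15,2,20]),point_mid=(635,0,[-20,0,20]),octagon_mid=(636,-60,[-15,0,15])).items():
    for n,c in(("top",[t]),("scene",[s]),("both",[t,s])): print(l,n,*fit(l,c,x,14))
for n,c in(("top",[t]),("scene",[s]),("both",[t,s])): print("box",n,*fit("stone_box",c,(462,-4,[-2,2,5]),0))
E
```

```text
cabochon_mid top [627.3 119.8   3.8] 0.089
cabochon_mid scene [627.5 120.6  -4.2] 0.057
cabochon_mid both [627.4 120.1   0.9] 0.078
tumble_mid top [6.296e+02 5.760e+01 3.000e-01] 0.077
tumble_mid scene [630.6  57.8  -2.2] 0.071
tumble_mid both [629.8  57.9  -0.7] 0.083
point_mid top [635.    0.8  12.1] 0.099
point_mid scene [635.6   1.4   9.1] 0.046
point_mid both [635.3   1.1   9. ] 0.08
octagon_mid top [637.8 -60.2 -24. ] 0.044
octagon_mid scene [638.6 -59.5  13.6] 0.045
octagon_mid both [638.2 -59.8  15.7] 0.061
box top [462.2  -5.    5.1] 0.085
box scene [461.   -3.5   5.3] 0.059
box both [461.2  -3.6   5.3] 0.073
```

```bash
python3 - <<'E'
from station import *
s=sense(); print({k:(s[k].round(4).tolist() if hasattr(s[k],'round') and not isinstance(s[k],float) else s[k]) for k in s})
E
```

```text
{'time_s': 0.8, 'joints': [-50.1569, 22.0404, 0.4522, -0.0011, -68.4097, -14.8162], 'joint_velocities': [-0.062, 0.045, 0.0468, 0.0867, 0.0294, 0.0013], 'effort': [0.0001, -39.0409, 18.761, 4.2242, 0.0156, -0.0], 'tcp_pos': [0.2644, -0.5663, 0.2416], 'ee_rot': [[-0.9061, -0.423, 0.0], [-0.423, 0.9061, -0.0], [-0.0, -0.0, -1.0]], 'wrist_force': [0.241, -0.0567, 0.4743], 'moment': [-0.012, 0.0188, -0.0029], 'gripper_force': 0.0, 'gripper_width': 0.998020992705133}
```

Request:
{"api": "drive_tool", "payload": {
  "rows": [
    [100, 18, 34, -5, 0, 0, 0.061],
    [100, 18, 34, -5, 0, 0, 0.061],
    [100, 18, 34, -5, 0, 0, 0.061],
    [100, 18, 34, -5, 0, 0, 0.061],
    [100, 18, 34, -5, 0, 0, 0.061]
  ]
}}

```text
time_s: 1.22
tcp_pos: [0.3549, -0.3948, 0.2165]
ee_rot: [[-0.736, -0.677, 0.0], [-0.677, 0.736, -0.0], [-0.0, -0.001, -1.0]]
wrist_force: [1.6, 0.6, 1.4]
gripper_width: 1.0
gripper_force: 0.0
```

Request:
{"api": "drive_tool", "payload": {
  "rows": [
    [100, 18, 34, -5, 0, 0, 0.061],
    [100, 18, 34, -5, 0, 0, 0.061],
    [100, 18, 34, -5, 0, 0, 0.061],
    [100, 18, 34, -5, 0, 0, 0.061],
    [100, 18, 34, -5, 0, 0, 0.061]
  ]
}}

```text
time_s: 1.63
tcp_pos: [0.445, -0.2245, 0.1917]
ee_rot: [[-0.498, -0.867, 0.001], [-0.867, 0.498, -0.0], [-0.0, -0.001, -1.0]]
wrist_force: [0.5, -0.8, -0.6]
gripper_width: 1.0
gripper_force: 0.0
```

Request:
{"api": "drive_tool", "payload": {
  "rows": [
    [90, 18, 34, -5, 0, 0, 0.061],
    [80, 18, 34, -5, 0, 0, 0.061],
    [70, 18, 34, -5, 0, 0, 0.061],
    [70, 18, 34, -5, 0, 0, 0.061],
    [70, 18, 34, -5, 0, 0, 0.061]
  ]
}}

```text
time_s: 2.05
tcp_pos: [0.5351, -0.0544, 0.1667]
ee_rot: [[-0.214, -0.977, 0.001], [-0.977, 0.214, 0.0], [-0.0, -0.001, -1.0]]
wrist_force: [-1.0, -0.1, -0.2]
gripper_width: 0.737
gripper_force: 0.0
```

Request:
{"api": "drive_tool", "payload": {
  "rows": [
    [70, 18, 34, -5, 0, 0, 0.061],
    [70, 18, 34, -5, 0, 0, 0.061],
    [70, 18, 34, -5, 0, 0, 0.061],
    [70, 18, 34, -5, 0, 0, 0.061],
    [70, 18, 34, -5, 0, 0, 0.061]
  ]
}}

```text
time_s: 2.47
tcp_pos: [0.6251, 0.1156, 0.1414]
ee_rot: [[0.089, -0.996, 0.0], [-0.996, -0.089, -0.0], [0.0, -0.0, -1.0]]
wrist_force: [0.7, -0.1, -0.6]
gripper_width: 0.699
gripper_force: 0.0
```

Request:
{"api": "drive_tool", "payload": {
  "rows": [
    [70, 0, 0, 0, 0, 0, 0],
    [70, 0, 0, 0, 0, 0, 0],
    [70, 0, 0, 0, 0, 0, 0]
  ]
}}

```text
time_s: 2.72
tcp_pos: [0.624, 0.1136, 0.1412]
ee_rot: [[0.086, -0.996, -0.001], [-0.996, -0.086, -0.0], [0.0, 0.001, -1.0]]
wrist_force: [-0.1, -0.8, -0.1]
gripper_width: 0.701
gripper_force: 0.0
```

Request:
{"api": "drive_tool", "payload": {
  "rows": [
    [70, 1.2, 2.2, -20, 0, 0, 0],
    [70, 1.1, 2.2, -25, 0, 0, 0],
    [70, 1.1, 2.1, -25, 0, 0, 0],
    [70, 0, 0, -20, 0, 0, 0],
    [70, 0, 0, -11.2, 0, 0, 0]
  ]
}}

```text
time_s: 3.13
tcp_pos: [0.6261, 0.1182, 0.0384]
ee_rot: [[0.083, -0.997, -0.004], [-0.997, -0.083, -0.001], [0.001, 0.004, -1.0]]
wrist_force: [0.4, 0.2, 0.1]
gripper_width: 0.701
gripper_force: 0.0
```

Request:
{"api": "drive_tool", "payload": {
  "rows": [
    [70, 0, 0, 0, 0, 0, 0],
    [50, 0, 0, 0, 0, 0, 0],
    [40, 0, 0, 0, 0, 0, 0]
  ]
}}

```text
time_s: 3.38
tcp_pos: [0.6289, 0.12, 0.0422]
ee_rot: [[0.086, -0.996, 0.003], [-0.996, -0.086, 0.001], [-0.001, -0.003, -1.0]]
wrist_force: [0.3, 0.4, 0.0]
gripper_width: 0.624
gripper_force: 0.0
```

Request:
{"api": "drive_tool", "payload": {
  "rows": [
    [20, 0, 0, 0, 0, 0, 0],
    [20, 0, 0, 0, 0, 0, 0],
    [20, 0, 0, 0, 0, 0, 0],
    [20, 0, 0, 0, 0, 0, 0],
    [20, 0, 0, 0, 0, 0, 0]
  ]
}}

```text
time_s: 3.8
tcp_pos: [0.628, 0.1203, 0.0411]
ee_rot: [[0.086, -0.996, 0.001], [-0.996, -0.086, 0.0], [-0.0, -0.001, -1.0]]
wrist_force: [-1.0, -0.5, 2.8]
gripper_width: 0.322
gripper_force: 30.0
```

Request:
{"api": "drive_tool", "payload": {
  "rows": [
    [20, 0, 0, 0, 0, 0, 0],
    [20, 0, 0, 0, 0, 0, 0]
  ]
}}

```text
time_s: 3.97
tcp_pos: [0.628, 0.1204, 0.0411]
ee_rot: [[0.086, -0.996, 0.001], [-0.996, -0.086, 0.0], [-0.0, -0.001, -1.0]]
wrist_force: [-2.4, 1.0, 5.8]
gripper_width: 0.325
gripper_force: 30.0
```

```bash
python3 - <<'E'
from station import *
import cv2
c=capture("scene"); v=c["frame"][120:300,220:440,::-1]; cv2.imwrite("pics/c.png",cv2.resize(v,None,fx=3,fy=3,interpolation=2))
s=sense();print(s["tcp_pos"],s["wrist_force"],s["gripper_width"])
E
```

```text
[0.62795247 0.12032749 0.04108451] [-2.71956485  0.39604557  5.25781765] 0.32545134090487454
```

View pics/c.png

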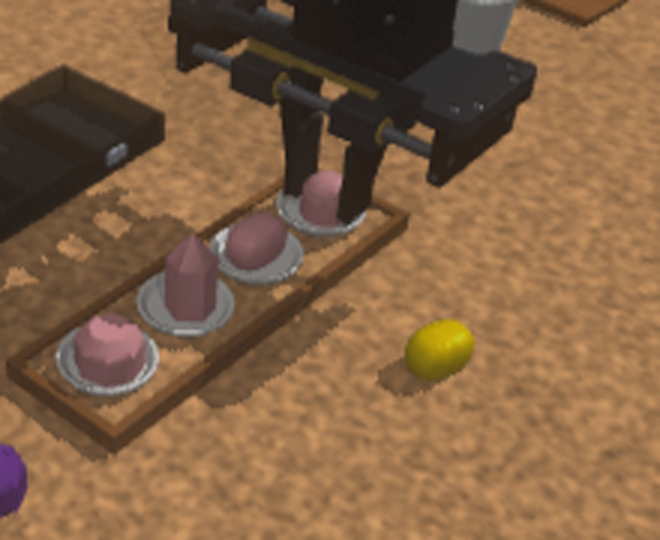

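Request:
{"api": "drive_tool", "payload": {
  "rows": [
    [38, 0, 0, 0, 0, 0, 0],
    [38, 0, 0, 0, 0, 0, 0],
    [38, 0, 0, 0, 0, 0, 0],
    [38, 0, 0, 0, 0, 0, 0]
  ]
}}

```text
time_s: 4.35
tcp_pos: [0.6276, 0.1201, 0.0398]
ee_rot: [[0.086, -0.996, -0.001], [-0.996, -0.086, -0.0], [0.0, 0.001, -1.0]]
wrist_force: [1.1, 0.7, -0.2]
gripper_width: 0.384
gripper_force: 0.0
```

Request:
{"api": "drive_tool", "payload": {
  "rows": [
    [38, -0.2, 0, -0.8, 0, 0, 0],
    [38, 0, 0, 0, 0, 0, 0],
    [20, 0, 0, 0, 0, 0, 0],
    [20, 0, 0, 0, 0, 0, 0],
    [20, 0, 0, 0, 0, 0, 0]
  ]
}}

```text
time_s: 4.77
tcp_pos: [0.6275, 0.1202, 0.0394]
ee_rot: [[0.086, -0.996, -0.0], [-0.996, -0.086, -0.0], [-0.0, 0.0, -1.0]]
wrist_force: [-0.4, -0.2, -0.7]
gripper_width: 0.332
gripper_force: 30.0
```

Request:
{"api": "drive_tool", "payload": {
  "rows": [
    [20, 0, 0, 0, 0, 0, 0],
    [20, 0, 0, 0, 0, 0, 0]
  ]
}}

```text
time_s: 4.93
tcp_pos: [0.6276, 0.1202, 0.0395]
ee_rot: [[0.086, -0.996, -0.0], [-0.996, -0.086, -0.0], [0.0, 0.0, -1.0]]
wrist_force: [-0.2, 0.9, -1.1]
gripper_width: 0.33
gripper_force: 30.0
```

Request:
{"api": "drive_tool", "payload": {
  "rows": [
    [20, 0, 0, 3, 0, 0, 0],
    [20, 0, 0, 7, 0, 0, 0],
    [20, 0, 0, 15, 0, 0, 0],
    [20, 0, 0, 15, 0, 0, 0],
    [20, -5, -1, 8, 0, 0, 0]
  ]
}}

```text
time_s: 5.35
tcp_pos: [0.6244, 0.1197, 0.0901]
ee_rot: [[0.087, -0.996, 0.004], [-0.996, -0.087, 0.001], [-0.001, -0.004, -1.0]]
wrist_force: [1.7, 0.7, 0.1]
gripper_width: 0.329
gripper_force: 30.0
```

Request:
{"api": "drive_tool", "payload": {
  "rows": [
    [20, -20, -4, 2, 0, 0, 0],
    [20, -33, -7, 0, 0, 0, 0],
    [20, -33, -7, 0, 0, 0, 0],
    [20, -33, -7, 0, 0, 0, 0],
    [20, -25, -6, 0, 0, 0, 0]
  ]
}}

```text
time_s: 5.77
tcp_pos: [0.4754, 0.0872, 0.0897]
ee_rot: [[0.085, -0.996, -0.001], [-0.996, -0.085, -0.0], [0.0, 0.001, -1.0]]
wrist_force: [0.9, 0.5, -0.8]
gripper_width: 0.325
gripper_force: 30.0
```

Request:
{"api": "drive_tool", "payload": {
  "rows": [
    [20, -16, -4, 0, 0, 0, 0],
    [20, -9, -1.6, -5, 0, 0, 0],
    [20, 0, 0, -10, 0, 0, 0],
    [20, 0, 0, -12, 0, 0, 0],
    [20, 0, 0, 0, 0, 0, 0]
  ]
}}

```text
time_s: 6.18
tcp_pos: [0.452, 0.0819, 0.0616]
ee_rot: [[0.085, -0.996, -0.003], [-0.996, -0.085, -0.001], [0.001, 0.003, -1.0]]
wrist_force: [-0.7, 0.3, -0.8]
gripper_width: 0.329
gripper_force: 30.0
```

Request:
{"api": "drive_tool", "payload": {
  "rows": [
    [20, 0.5, 0.5, -10, 0, 0, 0],
    [20, 0, 0, -10, 0, 0, 0],
    [20, 0, 0, -6, 0, 0, 0],
    [20, 0, 0, -3, 0, 0, 0],
    [20, 0, 0, -1, 0, 0, 0]
  ]
}}

```text
time_s: 6.6
tcp_pos: [0.454, 0.083, 0.0325]
ee_rot: [[0.086, -0.996, -0.0], [-0.996, -0.086, -0.0], [0.0, 0.0, -1.0]]
wrist_force: [-0.4, -0.0, -0.6]
gripper_width: 0.33
gripper_force: 30.0
```

Request:
{"api": "drive_tool", "payload": {
  "rows": [
    [20, 0, 0, 0, 0, 0, 0],
    [20, 0, 0, 0, 0, 0, 0],
    [20, 0, 0, -0.5, 0, 0, 0],
    [20, 0, 0, -0.5, 0, 0, 0],
    [20, 0, 0, 0, 0, 0, 0]
  ]
}}

```text
time_s: 7.02
tcp_pos: [0.4542, 0.0832, 0.0317]
ee_rot: [[0.086, -0.996, 0.0], [-0.996, -0.086, 0.0], [-0.0, -0.0, -1.0]]
wrist_force: [0.3, 0.1, -0.1]
gripper_width: 0.326
gripper_force: 30.0
```

Request:
{"api": "drive_tool", "payload": {
  "rows": [
    [20, 0, 0, -0.5, 0, 0, 0],
    [20, 0, 0, -0.5, 0, 0, 0],
    [20, 0, 0, -0.5, 0, 0, 0],
    [20, 0, 0, 0, 0, 0, 0],
    [20, 0, 0, 0, 0, 0, 0]
  ]
}}

```text
time_s: 7.43
tcp_pos: [0.4541, 0.0831, 0.03]
ee_rot: [[0.086, -0.996, -0.0], [-0.996, -0.086, -0.0], [0.0, 0.0, -1.0]]
wrist_force: [-0.2, 0.3, -0.2]
gripper_width: 0.327
gripper_force: 30.0
```

Request:
{"api": "drive_tool", "payload": {
  "rows": [
    [20, 0, 0, -0.4, 0, 0, 0],
    [20, 0, 0, 0, 0, 0, 0],
    [20, 0, 0, 0, 0, 0, 0]
  ]
}}

```text
time_s: 7.68
tcp_pos: [0.4541, 0.0831, 0.0296]
ee_rot: [[0.086, -0.996, -0.0], [-0.996, -0.086, -0.0], [0.0, 0.0, -1.0]]
wrist_force: [-0.4, 0.1, -0.2]
gripper_width: 0.332
gripper_force: 30.0
```

Request:
{"api": "drive_tool", "payload": {
  "rows": [
    [20, 0, 0, -0.4, 0, 0, 0],
    [20, 0, 0, 0, 0, 0, 0],
    [20, 0, 0, 0, 0, 0, 0]
  ]
}}

```text
time_s: 7.93
tcp_pos: [0.4541, 0.0831, 0.0292]
ee_rot: [[0.086, -0.996, -0.0], [-0.996, -0.086, -0.0], [0.0, 0.0, -1.0]]
wrist_force: [0.8, 0.4, -0.6]
gripper_width: 0.325
gripper_force: 30.0
```

Request:
{"api": "drive_tool", "payload": {
  "rows": [
    [20, 0, 0, -0.4, 0, 0, 0],
    [20, 0, 0, 0, 0, 0, 0],
    [20, 0, 0, 0, 0, 0, 0]
  ]
}}

```text
time_s: 8.18
tcp_pos: [0.4541, 0.0831, 0.0292]
ee_rot: [[0.086, -0.996, 0.0], [-0.996, -0.086, 0.0], [0.0, -0.0, -1.0]]
wrist_force: [-0.9, 0.1, 3.7]
gripper_width: 0.325
gripper_force: 30.0
```

Request:
{"api": "drive_tool", "payload": {
  "rows": [
    [42, 0, 0, 0, 0, 0, 0],
    [48, 0, 0, 0, 0, 0, 0],
    [48, 0, 0, 0, 0, 0, 0],
    [48, 0, 0, 0.4, 0, 0, 0],
    [48, 0, 0, 3, 0, 0, 0]
  ]
}}

```text
time_s: 8.6
tcp_pos: [0.4538, 0.0829, 0.0318]
ee_rot: [[0.086, -0.996, -0.001], [-0.996, -0.086, -0.001], [0.0, 0.001, -1.0]]
wrist_force: [-0.4, 0.2, 0.0]
gripper_width: 0.476
gripper_force: 0.0
```

Request:
{"api": "drive_tool", "payload": {
  "rows": [
    [48, 0, 0, 10, 0, 0, 0],
    [48, 0, 0, 20, 0, 0, 0],
    [48, 0, 0, 17, 0, 0, 0],
    [60, 15, -2, 5, 0, 0, 0],
    [60, 30, -4, 0, 0, 0, -0.03]
  ]
}}

```text
time_s: 9.02
tcp_pos: [0.498, 0.0773, 0.0863]
ee_rot: [[0.057, -0.998, 0.001], [-0.998, -0.057, 0.001], [-0.001, -0.001, -1.0]]
wrist_force: [-0.1, 1.2, -0.2]
gripper_width: 0.552
gripper_force: 0.0
```

Request:
{"api": "drive_tool", "payload": {
  "rows": [
    [60, 35, -5, 0, 0, 0, -0.03],
    [60, 35, -5, 0, 0, 0, -0.03],
    [60, 30, -5, 0, 0, 0, 0],
    [60, 20, -3, 0, 0, 0, 0],
    [60, 10.7, -1.2, 0, 0, 0, 0]
  ]
}}

```text
time_s: 9.43
tcp_pos: [0.6324, 0.0573, 0.0839]
ee_rot: [[-0.005, -1.0, 0.001], [-1.0, 0.005, -0.0], [0.0, -0.001, -1.0]]
wrist_force: [-0.2, 0.6, -0.4]
gripper_width: 0.601
gripper_force: 0.0
```

Request:
{"api": "drive_tool", "payload": {
  "rows": [
    [60, 0, 0, -5, 0, 0, 0],
    [60, 0, 0, -12, 0, 0, 0],
    [60, 0, 0, -10, 0, 0, 0],
    [60, 0, 0, 0, 0, 0, 0],
    [60, 0, 0, 0, 0, 0, 0]
  ]
}}

```text
time_s: 9.85
tcp_pos: [0.6282, 0.0578, 0.056]
ee_rot: [[-0.003, -1.0, -0.003], [-1.0, 0.003, -0.001], [0.001, 0.003, -1.0]]
wrist_force: [0.1, 0.8, -0.0]
gripper_width: 0.598
gripper_force: 0.0
```

Request:
{"api": "drive_tool", "payload": {
  "rows": [
    [60, 0, 0, -7, 0, 0, 0],
    [60, 0, 0, -5, 0, 0, 0],
    [60, 0, 0, -3, 0, 0, 0],
    [50, 0, 0, -1.5, 0, 0, 0],
    [45, 0, 0, 0, 0, 0, 0]
  ]
}}

```text
time_s: 10.27
tcp_pos: [0.6296, 0.0579, 0.0403]
ee_rot: [[-0.004, -1.0, -0.001], [-1.0, 0.004, -0.0], [0.0, 0.001, -1.0]]
wrist_force: [0.2, -0.0, 0.7]
gripper_width: 0.521
gripper_force: 0.0
```

Request:
{"api": "drive_tool", "payload": {
  "rows": [
    [42, 0, 0, 0, 0, 0, 0],
    [40, 0, 0, 0, 0, 0, 0]
  ]
}}

```text
time_s: 10.43
tcp_pos: [0.63, 0.0579, 0.041]
ee_rot: [[-0.004, -1.0, 0.001], [-1.0, 0.004, 0.0], [-0.0, -0.001, -1.0]]
wrist_force: [0.8, 0.7, -0.5]
gripper_width: 0.43
gripper_force: 0.0
```

Request:
{"api": "drive_tool", "payload": {
  "rows": [
    [38, 0, 0, -0.8, 0, 0, 0],
    [36, 0, 0, -0.6, 0, 0, 0],
    [34, 0, 0, 0, 0, 0, 0],
    [34, 0, 0, 0, 0, 0, 0],
    [34, 0, 0, 0, 0, 0, 0]
  ]
}}

```text
time_s: 10.85
tcp_pos: [0.6298, 0.0579, 0.0394]
ee_rot: [[-0.004, -1.0, 0.0], [-1.0, 0.004, -0.0], [0.0, -0.0, -1.0]]
wrist_force: [0.2, -0.0, 0.3]
gripper_width: 0.344
gripper_force: 0.0
```

Request:
{"api": "drive_tool", "payload": {
  "rows": [
    [15, 0, 0, 0, 0, 0, 0],
    [15, 0, 0, 0, 0, 0, 0],
    [15, 0, 0, 0, 0, 0, 0],
    [15, 0, 0, 0, 0, 0, 0]
  ]
}}

```text
time_s: 11.18
tcp_pos: [0.6298, 0.0579, 0.0394]
ee_rot: [[-0.004, -1.0, -0.0], [-1.0, 0.004, -0.0], [0.0, 0.0, -1.0]]
wrist_force: [-0.4, -0.4, 0.3]
gripper_width: 0.297
gripper_force: 30.0
```

Request:
{"api": "drive_tool", "payload": {
  "rows": [
    [15, 0, 0, 3, 0, 0, 0],
    [15, 0, 0, 7, 0, 0, 0],
    [15, 0, 0, 15, 0, 0, 0],
    [15, 0, 0, 15, 0, 0, 0],
    [15, -5, -1, 8, 0, 0, 0]
  ]
}}

```text
time_s: 11.6
tcp_pos: [0.6266, 0.0573, 0.0897]
ee_rot: [[-0.003, -1.0, 0.004], [-1.0, 0.003, 0.001], [-0.001, -0.004, -1.0]]
wrist_force: [0.6, -0.1, 0.5]
gripper_width: 0.297
gripper_force: 30.0
```

Request:
{"api": "drive_tool", "payload": {
  "rows": [
    [15, -20, -4, 2, 0, 0, 0],
    [15, -33, -6, 0, 0, 0, 0],
    [15, -33, -6, 0, 0, 0, 0],
    [15, -33, -6, 0, 0, 0, 0],
    [15, -25, -5, 0, 0, 0, 0]
  ]
}}

```text
time_s: 12.02
tcp_pos: [0.4775, 0.029, 0.0894]
ee_rot: [[-0.005, -1.0, -0.002], [-1.0, 0.005, -0.0], [0.0, 0.002, -1.0]]
wrist_force: [0.3, -0.6, -0.3]
gripper_width: 0.292
gripper_force: 30.0
```

Request:
{"api": "drive_tool", "payload": {
  "rows": [
    [15, -14, -3, 0, 0, 0, 0],
    [15, -8.1, -2, -5, 0, 0, 0],
    [15, 0, 0, -10, 0, 0, 0],
    [15, 0, 0, -12, 0, 0, 0],
    [15, 0, 0, -8, 0, 0, 0]
  ]
}}

```text
time_s: 12.43
tcp_pos: [0.4588, 0.025, 0.0538]
ee_rot: [[-0.004, -1.0, 0.0], [-1.0, 0.004, 0.0], [-0.0, -0.0, -1.0]]
wrist_force: [0.6, 0.1, -0.3]
gripper_width: 0.293
gripper_force: 30.0
```

Request:
{"api": "drive_tool", "payload": {
  "rows": [
    [15, 0, 0, -10, 0, 0, 0],
    [15, 0, 0, -7, 0, 0, 0],
    [15, 0, 0, -4, 0, 0, 0],
    [15, 0, 0, -2, 0, 0, 0],
    [15, 0, 0, 0, 0, 0, 0]
  ]
}}

```text
time_s: 12.85
tcp_pos: [0.4587, 0.0249, 0.031]
ee_rot: [[-0.004, -1.0, -0.001], [-1.0, 0.004, -0.0], [0.0, 0.001, -1.0]]
wrist_force: [-0.2, -0.7, 0.0]
gripper_width: 0.293
gripper_force: 30.0
```

Request:
{"api": "drive_tool", "payload": {
  "rows": [
    [15, 0, 0, 0, 0, 0, 0],
    [15, 0, 0, -0.4, 0, 0, 0],
    [15, 0, 0, 0, 0, 0, 0]
  ]
}}

```text
time_s: 13.1
tcp_pos: [0.459, 0.025, 0.0313]
ee_rot: [[-0.004, -1.0, 0.001], [-1.0, 0.004, 0.0], [-0.0, -0.001, -1.0]]
wrist_force: [-0.2, -0.2, 0.2]
gripper_width: 0.291
gripper_force: 30.0
```

Request:
{"api": "drive_tool", "payload": {
  "rows": [
    [15, 0, 0, -0.5, 0, 0, 0],
    [15, 0, 0, -0.5, 0, 0, 0],
    [15, 0, 0, -0.4, 0, 0, 0],
    [15, 0, 0, 0, 0, 0, 0],
    [15, 0, 0, 0, 0, 0, 0]
  ]
}}

```text
time_s: 13.52
tcp_pos: [0.4587, 0.0249, 0.0296]
ee_rot: [[-0.004, -1.0, -0.0], [-1.0, 0.004, -0.0], [0.0, 0.0, -1.0]]
wrist_force: [-0.2, -0.1, -1.7]
gripper_width: 0.295
gripper_force: 30.0
```

Request:
{"api": "drive_tool", "payload": {
  "rows": [
    [15, 0, 0, -0.4, 0, 0, 0],
    [15, 0, 0, 0, 0, 0, 0],
    [15, 0, 0, 0, 0, 0, 0]
  ]
}}

```text
time_s: 13.77
tcp_pos: [0.4588, 0.0249, 0.0293]
ee_rot: [[-0.004, -1.0, 0.0], [-1.0, 0.004, 0.0], [-0.0, -0.0, -1.0]]
wrist_force: [-0.0, -0.3, 1.6]
gripper_width: 0.295
gripper_force: 30.0
```

Request:
{"api": "drive_tool", "payload": {
  "rows": [
    [15, 0, 0, -0.3, 0, 0, 0],
    [15, 0, 0, 0, 0, 0, 0],
    [15, 0, 0, 0, 0, 0, 0]
  ]
}}

```text
time_s: 14.02
tcp_pos: [0.4588, 0.0249, 0.0293]
ee_rot: [[-0.004, -1.0, 0.0], [-1.0, 0.004, -0.0], [0.0, -0.0, -1.0]]
wrist_force: [-2.6, 0.7, 5.0]
gripper_width: 0.298
gripper_force: 30.0
```

Request:
{"api": "drive_tool", "payload": {
  "rows": [
    [38, 0, 0, 0, 0, 0, 0],
    [44, 0, 0, 0, 0, 0, 0],
    [44, 0, 0, 0, 0, 0, 0],
    [44, 0, 0, 0.4, 0, 0, 0],
    [44, 0, 0, 3, 0, 0, 0]
  ]
}}

```text
time_s: 14.43
tcp_pos: [0.4583, 0.0247, 0.0318]
ee_rot: [[-0.004, -1.0, -0.001], [-1.0, 0.004, -0.0], [0.0, 0.001, -1.0]]
wrist_force: [0.3, -0.4, -0.2]
gripper_width: 0.434
gripper_force: 0.0
```

Request:
{"api": "drive_tool", "payload": {
  "rows": [
    [44, 0, 0, 10, 0, 0, 0],
    [44, 0, 0, 20, 0, 0, 0],
    [44, 0, 0, 20, 0, 0, 0],
    [60, 15, -2, 12, 0, 0, 0.04],
    [60, 30, -4, 0, 0, 0, 0.04]
  ]
}}

```text
time_s: 14.85
tcp_pos: [0.5031, 0.0192, 0.0973]
ee_rot: [[0.079, -0.997, 0.003], [-0.997, -0.079, 0.001], [-0.001, -0.003, -1.0]]
wrist_force: [0.4, 0.5, 0.2]
gripper_width: 0.522
gripper_force: 0.0
```

Request:
{"api": "drive_tool", "payload": {
  "rows": [
    [60, 35, -5, 0, 0, 0, 0.043],
    [60, 35, -5, 0, 0, 0, 0.04],
    [60, 30, -4, 0, 0, 0, 0],
    [60, 20, -2.5, 0, 0, 0, 0],
    [60, 11.5, -1.3, 0, 0, 0, 0]
  ]
}}

```text
time_s: 15.27
tcp_pos: [0.6376, 0.0006, 0.0939]
ee_rot: [[0.158, -0.987, 0.001], [-0.987, -0.158, -0.0], [0.0, -0.001, -1.0]]
wrist_force: [0.5, -0.0, -0.4]
gripper_width: 0.6
gripper_force: 0.0
```

Request:
{"api": "drive_tool", "payload": {
  "rows": [
    [60, 0, 0, 0, 0, 0, 0],
    [60, 0, 0, 0, 0, 0, 0],
    [60, 0, 0, 0, 0, 0, 0]
  ]
}}

```text
time_s: 15.52
tcp_pos: [0.6342, 0.0011, 0.094]
ee_rot: [[0.158, -0.987, -0.001], [-0.987, -0.158, -0.0], [-0.0, 0.001, -1.0]]
wrist_force: [-0.4, -0.0, 0.6]
gripper_width: 0.599
gripper_force: 0.0
```

Request:
{"api": "drive_tool", "payload": {
  "rows": [
    [60, 0.4, 0, -10, 0, 0, 0],
    [60, 0, 0, -15, 0, 0, 0],
    [60, 0, 0, -12, 0, 0, 0],
    [60, 0, 0, -8, 0, 0, 0],
    [60, 0, 0, -4, 0, 0, 0]
  ]
}}

```text
time_s: 15.93
tcp_pos: [0.6343, 0.001, 0.0434]
ee_rot: [[0.158, -0.987, -0.003], [-0.987, -0.158, -0.001], [0.0, 0.003, -1.0]]
wrist_force: [-1.2, 0.3, 0.1]
gripper_width: 0.603
gripper_force: 0.0
```

Request:
{"api": "drive_tool", "payload": {
  "rows": [
    [50, 0, 0, -3, 0, 0, 0],
    [45, 0, 0, -2, 0, 0, 0],
    [40, 0, 0, 0, 0, 0, 0],
    [36, 0, 0, 0, 0, 0, 0],
    [34, 0, 0, 0, 0, 0, 0]
  ]
}}

```text
time_s: 16.35
tcp_pos: [0.636, 0.0012, 0.0408]
ee_rot: [[0.158, -0.987, 0.001], [-0.987, -0.158, 0.0], [0.0, -0.001, -1.0]]
wrist_force: [-0.0, -0.5, 1.0]
gripper_width: 0.37
gripper_force: 0.0
```

Request:
{"api": "drive_tool", "payload": {
  "rows": [
    [32, 0, 0, 0, 0, 0, 0],
    [32, 0, 0, 0, 0, 0, 0]
  ]
}}

```text
time_s: 16.52
tcp_pos: [0.6358, 0.0011, 0.0406]
ee_rot: [[0.158, -0.987, 0.001], [-0.987, -0.158, 0.0], [-0.0, -0.001, -1.0]]
wrist_force: [-0.0, -0.1, -0.2]
gripper_width: 0.332
gripper_force: 0.0
```

Now close on the point (24 mm expected), then check.

Request:
{"api": "drive_tool", "payload": {
  "rows": [
    [12, 0, 0, 0, 0, 0, 0],
    [12, 0, 0, 0, 0, 0, 0],
    [12, 0, 0, 0, 0, 0, 0],
    [12, 0, 0, 0, 0, 0, 0]
  ]
}}

```text
time_s: 16.85
tcp_pos: [0.6355, 0.0011, 0.0405]
ee_rot: [[0.158, -0.987, -0.0], [-0.987, -0.158, -0.0], [0.0, 0.0, -1.0]]
wrist_force: [-1.5, 0.4, 2.7]
gripper_width: 0.276
gripper_force: 30.0
```

Request:
{"api": "drive_tool", "payload": {
  "rows": [
    [12, 0, 0, 3, 0, 0, 0],
    [12, 0, 0, 7, 0, 0, 0],
    [12, 0, 0, 15, 0, 0, 0],
    [12, 0, 0, 15, 0, 0, 0],
    [12, -5, -1, 8, 0, 0, 0]
  ]
}}

```text
time_s: 17.27
tcp_pos: [0.6324, 0.0004, 0.0905]
ee_rot: [[0.159, -0.987, 0.004], [-0.987, -0.159, 0.0], [0.0, -0.004, -1.0]]
wrist_force: [-0.4, -0.3, 0.1]
gripper_width: 0.278
gripper_force: 30.0
```

Request:
{"api": "drive_tool", "payload": {
  "rows": [
    [12, -20, -4, 2, 0, 0, 0],
    [12, -33, -6.5, 0, 0, 0, 0],
    [12, -33, -6.5, 0, 0, 0, 0],
    [12, -33, -6.5, 0, 0, 0, 0],
    [12, -25, -5, 0, 0, 0, 0]
  ]
}}

```text
time_s: 17.68
tcp_pos: [0.4832, -0.0291, 0.0902]
ee_rot: [[0.158, -0.988, -0.002], [-0.988, -0.158, 0.0], [-0.0, 0.002, -1.0]]
wrist_force: [-0.2, -0.1, -0.2]
gripper_width: 0.273
gripper_force: 30.0
```

Request:
{"api": "drive_tool", "payload": {
  "rows": [
    [12, -14, -3, 0, 0, 0, 0],
    [12, -8.5, -1.5, -5, 0, 0, 0],
    [12, 0, 0, -10, 0, 0, 0],
    [12, 0, 0, -12, 0, 0, 0],
    [12, 0, 0, -8, 0, 0, 0]
  ]
}}

```text
time_s: 18.1
tcp_pos: [0.4642, -0.0328, 0.0546]
ee_rot: [[0.158, -0.987, 0.0], [-0.987, -0.158, 0.0], [-0.0, -0.0, -1.0]]
wrist_force: [0.7, -0.6, 0.1]
gripper_width: 0.275
gripper_force: 30.0
```

Request:
{"api": "drive_tool", "payload": {
  "rows": [
    [12, 0, 0, -10, 0, 0, 0],
    [12, 0, 0, -7, 0, 0, 0],
    [12, 0, 0, -4, 0, 0, 0],
    [12, 0, 0, -1.5, 0, 0, 0],
    [12, 0, 0, 0, 0, 0, 0]
  ]
}}

```text
time_s: 18.52
tcp_pos: [0.4642, -0.0329, 0.0324]
ee_rot: [[0.158, -0.987, -0.001], [-0.987, -0.158, -0.0], [0.0, 0.001, -1.0]]
wrist_force: [-0.2, -0.4, -0.9]
gripper_width: 0.278
gripper_force: 30.0
```

Request:
{"api": "drive_tool", "payload": {
  "rows": [
    [12, 0, 0, 0, 0, 0, 0],
    [12, 0, 0, -0.4, 0, 0, 0],
    [12, 0, 0, 0, 0, 0, 0],
    [12, 0, 0, 0, 0, 0, 0]
  ]
}}

```text
time_s: 18.85
tcp_pos: [0.4643, -0.0328, 0.0327]
ee_rot: [[0.158, -0.987, 0.001], [-0.987, -0.158, 0.0], [-0.0, -0.001, -1.0]]
wrist_force: [0.4, -0.6, -1.6]
gripper_width: 0.276
gripper_force: 30.0
```

Request:
{"api": "drive_tool", "payload": {
  "rows": [
    [12, 0, 0, -0.5, 0, 0, 0],
    [12, 0, 0, -0.5, 0, 0, 0],
    [12, 0, 0, -0.5, 0, 0, 0],
    [12, 0, 0, -0.3, 0, 0, 0],
    [12, 0, 0, 0, 0, 0, 0]
  ]
}}

```text
time_s: 19.27
tcp_pos: [0.464, -0.0329, 0.0305]
ee_rot: [[0.158, -0.987, -0.0], [-0.987, -0.158, -0.0], [0.0, 0.0, -1.0]]
wrist_force: [0.6, 0.1, -1.0]
gripper_width: 0.276
gripper_force: 30.0
```

Request:
{"api": "drive_tool", "payload": {
  "rows": [
    [12, 0, 0, -0.3, 0, 0, 0],
    [12, 0, 0, 0, 0, 0, 0],
    [12, 0, 0, 0, 0, 0, 0]
  ]
}}

```text
time_s: 19.52
tcp_pos: [0.4641, -0.0329, 0.0304]
ee_rot: [[0.158, -0.987, -0.0], [-0.987, -0.158, -0.0], [0.0, 0.0, -1.0]]
wrist_force: [-1.5, 0.1, 3.1]
gripper_width: 0.277
gripper_force: 30.0
```

Request:
{"api": "drive_tool", "payload": {
  "rows": [
    [12, 0, 0, -0.3, 0, 0, 0],
    [12, 0, 0, 0, 0, 0, 0],
    [12, 0, 0, 0, 0, 0, 0]
  ]
}}

```text
time_s: 19.77
tcp_pos: [0.4641, -0.0329, 0.0304]
ee_rot: [[0.159, -0.987, 0.0], [-0.987, -0.159, -0.0], [0.0, -0.0, -1.0]]
wrist_force: [-1.4, -0.1, 5.1]
gripper_width: 0.277
gripper_force: 30.0
```

Request:
{"api": "drive_tool", "payload": {
  "rows": [
    [36, 0, 0, 0, 0, 0, 0],
    [42, 0, 0, 0, 0, 0, 0],
    [42, 0, 0, 0, 0, 0, 0],
    [42, 0, 0, 0.4, 0, 0, 0],
    [42, 0, 0, 3, 0, 0, 0]
  ]
}}

```text
time_s: 20.18
tcp_pos: [0.4637, -0.033, 0.0329]
ee_rot: [[0.158, -0.987, -0.001], [-0.987, -0.158, -0.0], [0.0, 0.001, -1.0]]
wrist_force: [0.0, 0.4, 0.6]
gripper_width: 0.412
gripper_force: 0.0
```

Request:
{"api": "drive_tool", "payload": {
  "rows": [
    [42, 0, 0, 10, 0, 0, 0],
    [42, 0, 0, 20, 0, 0, 0],
    [42, 0, 0, 20, 0, 0, 0],
    [60, 0, 0, 12, 0, 0, 0.034],
    [65, 15, -2, 0, 0, 0, 0.034]
  ]
}}

```text
time_s: 20.6
tcp_pos: [0.4785, -0.0347, 0.098]
ee_rot: [[0.227, -0.974, 0.003], [-0.974, -0.227, 0.001], [-0.0, -0.003, -1.0]]
wrist_force: [-0.6, 0.7, -0.7]
gripper_width: 0.503
gripper_force: 0.0
```

Request:
{"api": "drive_tool", "payload": {
  "rows": [
    [70, 30, -5, 0, 0, 0, 0.035],
    [70, 35, -6, 0, 0, 0, 0.035],
    [70, 35, -6, 0, 0, 0, 0],
    [70, 30, -4, 0, 0, 0, 0],
    [70, 20, -2.5, 0, 0, 0, 0]
  ]
}}

```text
time_s: 21.02
tcp_pos: [0.6319, -0.059, 0.0953]
ee_rot: [[0.292, -0.956, 0.002], [-0.956, -0.292, -0.0], [0.001, -0.001, -1.0]]
wrist_force: [-0.3, -0.1, -0.2]
gripper_width: 0.689
gripper_force: 0.0
```

Request:
{"api": "drive_tool", "payload": {
  "rows": [
    [70, 9.1, -1.4, -10, 0, 0, 0],
    [70, 0, 0, -10, 0, 0, 0],
    [70, 0, 0, -5, 0, 0, 0],
    [70, 0, 0, 0, 0, 0, 0],
    [70, 0, 0, 0, 0, 0, 0]
  ]
}}

```text
time_s: 21.43
tcp_pos: [0.6364, -0.0597, 0.0696]
ee_rot: [[0.293, -0.956, -0.003], [-0.956, -0.293, -0.0], [-0.0, 0.003, -1.0]]
wrist_force: [-0.1, 0.5, -0.2]
gripper_width: 0.701
gripper_force: 0.0
```

```bash
python3 - <<'E'
from station import *
from fit import *
c=capture("scene"); v=c["frame"][120:300,180:440,::-1]; cv2.imwrite("pics/d.png",cv2.resize(v,None,fx=3,fy=3,interpolation=2))
s=sense();print(s["tcp_pos"],s["joints"])
E
```

```text
[ 0.63712019 -0.05959422  0.07041765] [ 9.11857498e+00  3.25123471e+01 -8.91509388e+00  2.85298436e-03
 -4.86258781e+01  7.92744504e+00]
```

View pics/d.png

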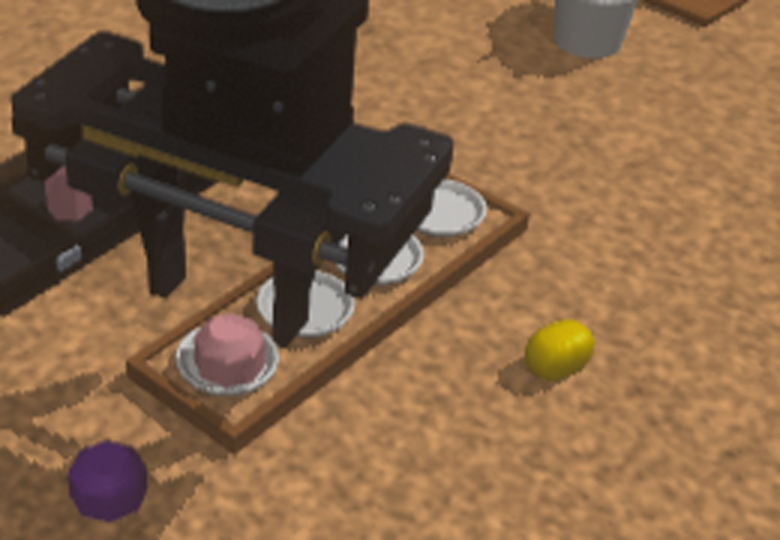

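The three left dishes are empty and the open fingers straddle the octagon at (230,350). Now descending on it.

Request:
{"api": "drive_tool", "payload": {
  "rows": [
    [65, 0.3, 0, -8, 0, 0, 0],
    [60, 0, 0, -10, 0, 0, 0],
    [58, 0, 0, -6, 0, 0, 0],
    [55, 0, 0, -4, 0, 0, 0],
    [55, 0, 0, -2, 0, 0, 0]
  ]
}}

```text
time_s: 21.9
tcp_pos: [0.6378, -0.0598, 0.0391]
ee_rot: [[0.293, -0.956, -0.002], [-0.956, -0.293, -0.0], [-0.0, 0.002, -1.0]]
wrist_force: [-0.8, 0.1, -0.3]
gripper_width: 0.567
gripper_force: 0.0
```

Request:
{"api": "drive_tool", "payload": {
  "rows": [
    [50, 0, 0, 0, 0, 0, 0],
    [48, 0, 0, 0, 0, 0, 0],
    [46, 0, 0, 0, 0, 0, 0],
    [44, 0, 0, 0, 0, 0, 0]
  ]
}}

```text
time_s: 22.23
tcp_pos: [0.6388, -0.0598, 0.0408]
ee_rot: [[0.293, -0.956, 0.001], [-0.956, -0.293, 0.0], [0.0, -0.001, -1.0]]
wrist_force: [-0.2, -0.8, -0.1]
gripper_width: 0.459
gripper_force: 0.0
```

Request:
{"api": "drive_tool", "payload": {
  "rows": [
    [43, -0.2, 0, -0.8, 0, 0, 0],
    [43, 0, 0, 0, 0, 0, 0],
    [25, 0, 0, 0, 0, 0, 0],
    [25, 0, 0, 0, 0, 0, 0],
    [25, 0, 0, 0, 0, 0, 0]
  ]
}}

```text
time_s: 22.65
tcp_pos: [0.6382, -0.0598, 0.0396]
ee_rot: [[0.293, -0.956, -0.0], [-0.956, -0.293, -0.0], [-0.0, 0.0, -1.0]]
wrist_force: [-0.7, 0.2, 0.8]
gripper_width: 0.384
gripper_force: 30.0
```

Request:
{"api": "drive_tool", "payload": {
  "rows": [
    [25, 0, 0, 0, 0, 0, 0],
    [25, 0, 0, 0, 0, 0, 0]
  ]
}}

```text
time_s: 22.82
tcp_pos: [0.6382, -0.0598, 0.0396]
ee_rot: [[0.293, -0.956, -0.0], [-0.956, -0.293, -0.0], [-0.0, 0.0, -1.0]]
wrist_force: [-0.3, -0.3, 0.4]
gripper_width: 0.386
gripper_force: 30.0
```

Request:
{"api": "drive_tool", "payload": {
  "rows": [
    [25, 0, 0, 3, 0, 0, 0],
    [25, 0, 0, 7, 0, 0, 0],
    [25, 0, 0, 15, 0, 0, 0],
    [25, 0, 0, 15, 0, 0, 0],
    [25, -5, -1, 8, 0, 0, 0]
  ]
}}

```text
time_s: 23.23
tcp_pos: [0.6352, -0.0606, 0.0899]
ee_rot: [[0.294, -0.956, 0.005], [-0.956, -0.294, -0.0], [0.001, -0.004, -1.0]]
wrist_force: [-0.3, -0.6, -0.6]
gripper_width: 0.383
gripper_force: 30.0
```

Request:
{"api": "drive_tool", "payload": {
  "rows": [
    [25, -20, -4, 2, 0, 0, -0.04],
    [25, -33, -6, 0, 0, 0, -0.04],
    [25, -33, -6, 0, 0, 0, -0.04],
    [25, -33, -6, 0, 0, 0, -0.04],
    [25, -25, -4, 0, 0, 0, -0.04]
  ]
}}

```text
time_s: 23.65
tcp_pos: [0.4859, -0.0873, 0.0896]
ee_rot: [[0.094, -0.996, -0.001], [-0.996, -0.094, 0.0], [-0.0, 0.001, -1.0]]
wrist_force: [0.1, -0.2, 0.4]
gripper_width: 0.388
gripper_force: 30.0
```

Request:
{"api": "drive_tool", "payload": {
  "rows": [
    [25, -13, -2.3, 0, 0, 0, 0],
    [25, -7, -1.5, -5, 0, 0, 0],
    [25, 0, 0, -10, 0, 0, 0],
    [25, 0, 0, -12, 0, 0, 0],
    [25, 0, 0, -8, 0, 0, 0]
  ]
}}

```text
time_s: 24.07
tcp_pos: [0.4695, -0.0906, 0.0539]
ee_rot: [[0.097, -0.995, 0.001], [-0.995, -0.097, 0.0], [-0.0, -0.001, -1.0]]
wrist_force: [0.0, -0.0, -0.7]
gripper_width: 0.388
gripper_force: 30.0
```

Request:
{"api": "drive_tool", "payload": {
  "rows": [
    [25, 0, 0, -10, 0, 0, 0],
    [25, 0, 0, -7, 0, 0, 0],
    [25, 0, 0, -4, 0, 0, 0],
    [25, 0, 0, -1.5, 0, 0, 0],
    [25, 0, 0, 0, 0, 0, 0]
  ]
}}

```text
time_s: 24.48
tcp_pos: [0.4694, -0.0906, 0.0317]
ee_rot: [[0.097, -0.995, -0.001], [-0.995, -0.097, -0.0], [0.0, 0.001, -1.0]]
wrist_force: [0.8, -0.2, -0.3]
gripper_width: 0.386
gripper_force: 30.0
```

Request:
{"api": "drive_tool", "payload": {
  "rows": [
    [25, 0, 0, -0.4, 0, 0, 0],
    [25, 0, 0, -0.5, 0, 0, 0],
    [25, 0, 0, -0.5, 0, 0, 0],
    [25, 0, 0, 0, 0, 0, 0],
    [25, 0, 0, 0, 0, 0, 0]
  ]
}}

```text
time_s: 24.9
tcp_pos: [0.4694, -0.0906, 0.0309]
ee_rot: [[0.097, -0.995, 0.0], [-0.995, -0.097, 0.0], [-0.0, -0.0, -1.0]]
wrist_force: [-1.3, 0.5, -1.1]
gripper_width: 0.384
gripper_force: 30.0
```

Request:
{"api": "drive_tool", "payload": {
  "rows": [
    [25, 0, 0, -0.5, 0, 0, 0],
    [25, 0, 0, -0.5, 0, 0, 0],
    [25, 0, 0, -0.4, 0, 0, 0],
    [25, 0, 0, 0, 0, 0, 0],
    [25, 0, 0, 0, 0, 0, 0]
  ]
}}

```text
time_s: 25.32
tcp_pos: [0.4694, -0.0906, 0.0295]
ee_rot: [[0.097, -0.995, 0.0], [-0.995, -0.097, -0.0], [0.0, -0.0, -1.0]]
wrist_force: [-0.7, 0.2, 4.0]
gripper_width: 0.384
gripper_force: 30.0
```

Request:
{"api": "drive_tool", "payload": {
  "rows": [
    [25, 0, 0, -0.3, 0, 0, 0],
    [25, 0, 0, 0, 0, 0, 0],
    [25, 0, 0, 0, 0, 0, 0]
  ]
}}

```text
time_s: 25.57
tcp_pos: [0.4694, -0.0906, 0.0295]
ee_rot: [[0.097, -0.995, 0.0], [-0.995, -0.097, -0.0], [0.0, -0.0, -1.0]]
wrist_force: [-2.0, 0.6, 5.5]
gripper_width: 0.388
gripper_force: 30.0
```

Contact; release, rise, move clear and look.

Request:
{"api": "drive_tool", "payload": {
  "rows": [
    [46, 0, 0, 0, 0, 0, 0],
    [52, 0, 0, 0, 0, 0, 0],
    [52, 0, 0, 0, 0, 0, 0],
    [52, 0, 0, 0.4, 0, 0, 0],
    [52, 0, 0, 3, 0, 0, 0]
  ]
}}

```text
time_s: 25.98
tcp_pos: [0.4689, -0.0906, 0.0318]
ee_rot: [[0.097, -0.995, -0.001], [-0.995, -0.097, -0.0], [-0.0, 0.001, -1.0]]
wrist_force: [0.2, 0.0, -0.2]
gripper_width: 0.512
gripper_force: 0.0
```

Request:
{"api": "drive_tool", "payload": {
  "rows": [
    [52, 0, 0, 10, 0, 0, 0],
    [52, 0, 0, 20, 0, 0, 0],
    [52, 0, 0, 25, 0, 0, 0],
    [60, 0, 0, 25, 0, 0, 0],
    [70, 0, -15, 20, 0, 0, 0]
  ]
}}

```text
time_s: 26.4
tcp_pos: [0.4699, -0.1047, 0.1344]
ee_rot: [[0.099, -0.995, 0.002], [-0.995, -0.099, 0.0], [0.0, -0.002, -1.0]]
wrist_force: [0.2, -0.1, -0.2]
gripper_width: 0.602
gripper_force: 0.0
```

Request:
{"api": "drive_tool", "payload": {
  "rows": [
    [70, 0, -35, 10, 0, 0, 0],
    [70, 0, -40, 0, 0, 0, 0],
    [70, 0, -40, 0, 0, 0, 0],
    [70, 0, -40, 0, 0, 0, 0],
    [70, 0, -35, 0, 0, 0, 0]
  ]
}}

```text
time_s: 26.82
tcp_pos: [0.469, -0.2978, 0.1427]
ee_rot: [[0.097, -0.995, 0.001], [-0.995, -0.097, -0.0], [0.0, -0.001, -1.0]]
wrist_force: [0.6, 0.7, 0.5]
gripper_width: 0.697
gripper_force: 0.0
```

Request:
{"api": "drive_tool", "payload": {
  "rows": [
    [70, 0, -30, 0, 0, 0, 0],
    [70, 0, -20, 0, 0, 0, 0],
    [70, 0, 0, 0, 0, 0, 0],
    [70, 0, 0, 0, 0, 0, 0],
    [70, 0, 0, 0, 0, 0, 0]
  ]
}}

```text
time_s: 27.23
tcp_pos: [0.4689, -0.345, 0.1421]
ee_rot: [[0.097, -0.995, -0.001], [-0.995, -0.097, 0.001], [-0.001, 0.001, -1.0]]
wrist_force: [-0.4, 0.1, -0.5]
gripper_width: 0.699
gripper_force: 0.0
```

```bash
python3 - <<'E'
from station import *
from fit import *
t=capture("top"); s=capture("scene")
a=cv2.resize(t["frame"][130:330,120:380,::-1],None,fx=2,fy=2,interpolation=2); b=cv2.resize(s["frame"][130:260,110:370,::-1],None,fx=2,fy=2,interpolation=2)
cv2.imwrite("pics/e.png",np.vstack([a,b])[:600])
for l,x in dict(cabochon_mid=(454,83,[0]),tumble_mid=(459,25,[0]),point_mid=(464,-33,[9]),octagon_mid=(469,-91,[5])).items():
    print(l,*fit(l,[t],x,4),*fit(l,[s],x,4))
E
```

```text
cabochon_mid [453.9  82.5   4.4] 0.207 [454.5  84.    5.6] 0.109
tumble_mid [460.1  24.   -2.9] 0.25 [460.6  24.7  -7.5] 0.076
point_mid [463.5 -33.5  12. ] 0.249 [466.3 -33.3  13.9] 0.062
octagon_mid [471.1 -90.7   6.6] 0.219 [471.4 -90.6   4.4] 0.059
```

View pics/e.png

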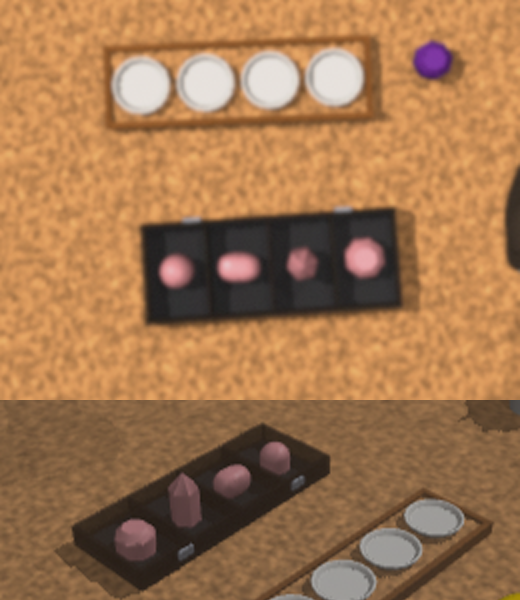

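The four stones stand upright, one to a compartment: cabochon (176,270), tumble (238,266), point (302,263), octagon (364,257). The dishes are empty and the gripper is clear.

```bash
python3 -c "
from station import *
print(finish_job())"
```

```text
the job is handed in; nothing more can be done
None
```

I moved all four rose-quartz stones into the box in their original order (cabochon, tumble, point, octagon from the left), set each down gently and upright, and handed the job in at about 27 s; no verdict came back.

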